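# Feel out the binding lid and mark its slide dryer

## Robot

A 6-joint arm with a two-finger parallel gripper is mounted at the origin on the work surface. World frame = base frame: x ahead of the robot, y to its left, z up, the work surface at z = 0. Lengths are in m, angles in degrees, forces in N, time in s.
With the tool pointing down it reaches from about 0.35 to 0.975 m from the base axis. Payload 7.1 kg.
Tool frame: the origin (TCP) lies midway between the tips of the shut fingers; the grasp point (between the pads) lies hold_point_z behind it (hold_point_z is the distance from the TCP to the grasp point, in m); y points along the fingers, x is the direction in which the jaws open and shut, and the axes are right-handed (so a half turn about y gives the same grasp; the last joint's range is limited). The gripper opens to 88 mm and grips with 3 to 60 N. Pads are 20 mm wide; open, the fingers measure 115 mm over their backs; the gripper's body (75 mm by 178 mm) begins 61 mm behind the grasp point.
Start: joints at [-70.417, 24.242, 93.386, -0, 62.372, -1.089], TCP at [0.221, -0.585, 0.223] pointing down, gripper open.
Joint ranges: [-172.04, 172.04], [-51.8, 120.97], [4.93, 147.93], [-75.15, 255.16], [6.16, 154.13], [-145.62, 145.62]. Speed limits (degrees/s): [136.94, 136.94, 172.46, 180, 180, 180].

## Interface

Orientations are given as a 3x3 rotation matrix whose columns are the frame's x, y, z axes.
In Python, from cell import * gives the robot as it stands. The module is installed in compiled form; this text tells all that it offers.
- The arm moves only by the tool apply_moves, never from a script. Its argument "series" is a list of rows, each an object with "hand": the finger opening in m, from 0 to 0.0878; "xyz": the shift along the world's x, y, z in m, a list of three; "twist": the turn, a rotation vector about the world's x, y, z in degrees, a list of three. In form: [{"hand": hand, "xyz": [x, y, z], "twist": [wx, wy, wz]}, ...]. A call has 1 to 12 rows; each row shifts and turns the commanded pose from where the row before left it; what a row does not reach is not made up. A row lasts 1/10 s, in which the tool goes at most 50 mm and 8.59 degrees, less where a joint would pass 70% of its speed; a pose out of reach is approached as far as the arm can. A call is refused whole if a number of a shift passes 0.05 or a number of a turn 8.59, either way. A call with a gripper value outside its range is refused whole. The fingers move at their own pace and stop on an object; "newtons" is the grip in N (left out, the last holds). Time passes only in rows, so rows that do not move let the fingers close. It gives the time, the measured TCP pose, the force and the opening at its end, in the units of the state.
- get_state(): the state, without advancing time (a new reading comes with each control period).
- read_camera(name): name is "scene" or "top" or "wrist"; returns a dict with "image" (400x640x3 uint8, red, green, blue), "fx", "fy", "cx", "cy" (pixels), "world_to_cam" (4x4, takes a point from world to camera coordinates). Camera axes: x right, y up, looking along -z (the intrinsics and any distortion apply to the point x, -y, -z); pixel columns grow to the right and rows downward; lengths in m; the calibration is good to about 2 mm. A picture is of the moment at which its call begins. There is no depth.
- close_job(): hands the job in, once; it reports no verdict.
The state is a dict: "t": time; "q": joint angles; "dq": joint speeds; "joint_efforts": joint torques, N m; "position": TCP position; "tcp_rot": TCP orientation; "ft_force": force on the tool from outside, world axes, zero at the start; "torque": the same for the moment, N m; "grip_width": opening from 0.0 (shut) to 1.0 (fully open).
Only numpy, scipy, OpenCV 4.12 (cv2) and the standard library are available. Lean on these libraries where they do the work, as an engineer would, in place of code of your own. Each camera call takes 0.05 s, during which the arm holds its last target. There are 200 camera calls.

## Task

One of the three slide dryers has a lid that binds. Swing each raised lid gently down towards shut, feeling for it: shut the two that move freely fully, and let the binding one rest where it binds, short of shut, without forcing it. Then stand the out-of-service marker upright on the front ledge of that dryer, setting it down gently, and leave everything else on the bench alone.

Things in the scene. Friction and masses are not known exactly. Their poses are not given: they have to be found in the camera images.
- unit_1: One of three look-alike cream slide dryers fixed to the bench, 220 mm deep, 120 wide; any of them may bind. Origin: on the bench under its middle; x points from front to rear, z up. Front ledge 15 mm high (x -110 to -50 mm), tray block 58 mm high (to x 30), closed hinge housing 63 mm high (to x 106). More than 18 N on the dryer or its lid strains the hinge.
- lid_1 (a joint): Angle of unit_1's lid, rad: 0 level (shut; a soft seal gives to -0.05 at most), grows as the front rises; starts at 0.75 to 1.0; stays where left. Pushed square to its top 90 mm from the axis, a free lid takes 0.5 to 3 N all the way (hinges differ a little). The binding lid swings likewise, then meets a firm stop 0.2 to 0.45 rad short of shut and rests there.
- edge_1 (a point): Middle of the front edge, top face, of unit_1's aluminium lid (110 mm from hinge axis to front edge, 112 wide, 6 thick; its top face is 6 mm above the axis when shut). Moves with the lid; x towards the hinge, z out of the top face.
- hinge_1 (a point): Middle of the hinge axis of unit_1, 70 mm above the bench, 65 mm behind the unit's origin; the axis runs along the unit's y.
- ledge_1 (a point): Middle of the top of the front ledge of unit_1, 15 mm above the bench; ledge 60 mm (x) by 120 mm (y).
- unit_2: One of three look-alike cream slide dryers fixed to the bench, 220 mm deep, 120 wide; any of them may bind. Origin: on the bench under its middle; x points from front to rear, z up. Front ledge 15 mm high (x -110 to -50 mm), tray block 58 mm high (to x 30), closed hinge housing 63 mm high (to x 106). More than 18 N on the dryer or its lid strains the hinge.
- lid_2 (a joint): Angle of unit_2's lid, rad: 0 level (shut; a soft seal gives to -0.05 at most), grows as the front rises; starts at 0.75 to 1.0; stays where left. Pushed square to its top 90 mm from the axis, a free lid takes 0.5 to 3 N all the way (hinges differ a little). The binding lid swings likewise, then meets a firm stop 0.2 to 0.45 rad short of shut and rests there.
- edge_2 (a point): Middle of the front edge, top face, of unit_2's aluminium lid (110 mm from hinge axis to front edge, 112 wide, 6 thick; its top face is 6 mm above the axis when shut). Moves with the lid; x towards the hinge, z out of the top face.
- hinge_2 (a point): Middle of the hinge axis of unit_2, 70 mm above the bench, 65 mm behind the unit's origin; the axis runs along the unit's y.
- ledge_2 (a point): Middle of the top of the front ledge of unit_2, 15 mm above the bench; ledge 60 mm (x) by 120 mm (y).
- unit_3: One of three look-alike cream slide dryers fixed to the bench, 220 mm deep, 120 wide; any of them may bind. Origin: on the bench under its middle; x points from front to rear, z up. Front ledge 15 mm high (x -110 to -50 mm), tray block 58 mm high (to x 30), closed hinge housing 63 mm high (to x 106). More than 18 N on the dryer or its lid strains the hinge.
- lid_3 (a joint): Angle of unit_3's lid, rad: 0 level (shut; a soft seal gives to -0.05 at most), grows as the front rises; starts at 0.75 to 1.0; stays where left. Pushed square to its top 90 mm from the axis, a free lid takes 0.5 to 3 N all the way (hinges differ a little). The binding lid swings likewise, then meets a firm stop 0.2 to 0.45 rad short of shut and rests there.
- edge_3 (a point): Middle of the front edge, top face, of unit_3's aluminium lid (110 mm from hinge axis to front edge, 112 wide, 6 thick; its top face is 6 mm above the axis when shut). Moves with the lid; x towards the hinge, z out of the top face.
- hinge_3 (a point): Middle of the hinge axis of unit_3, 70 mm above the bench, 65 mm behind the unit's origin; the axis runs along the unit's y.
- ledge_3 (a point): Middle of the top of the front ledge of unit_3, 15 mm above the bench; ledge 60 mm (x) by 120 mm (y).
- marker: Out-of-service marker: upright aluminium post 24 x 24 mm, 72 mm tall overall, on a steel foot 32 x 32 x 8 mm, 0.16 kg. Origin: middle of the underside; z up; sides along its x and y. Grip the post near its top.
- bottle_a: Bystander: amber reagent bottle, 36 mm across, 85 mm tall. Origin: middle of the underside.
- bottle_b: Bystander: white plastic reagent bottle, 40 mm across, 100 mm tall. Origin: middle of the underside.
- cover_box: Bystander: clear cover-glass box, 55 x 40 x 22 mm. Origin: middle of the underside.
- beaker: Bystander: small glass beaker, 60 mm across, 70 mm tall. Origin: middle of the underside.
- slide_tray: Bystander: wooden slide tray, 85 x 160 x 22 mm. Origin: middle of the underside.
- dish: Bystander: white ceramic dish, 84 mm across, 18 mm tall. Origin: middle of the underside.
- slide_box: Bystander: slide storage box, 85 x 95 x 36 mm. Origin: middle of the underside.
Not all that is in view belongs to the job. What is shaped like the marker but pink or red is not meant.

How it is judged:
By the outcome, as a careful person would: the job done as asked, in the order asked, and still so for the second after the job is handed in, with the robot touching nothing.
It also fails if it takes over 72 s, if anything falls off the work surface, if the arm or the gripper's body presses on something with over 40 N, if the wrist force passes 120 N, or if a joint passes its speed limit or range.

## Working session

There is one attempt and no reset: what is moved stays moved. The work goes in short steps, Python scripts to look and compute and a tool call to move; the robot and the scene stay as the last step left them, time stands still between calls to the robot, and variables do not carry over. Pictures are saved under pics/ and viewed, about 8 in all and at most 12, crops included, and the job is handed in when it is done.

Besides the shell and the picture viewer there is one more tool, called after ">>>" by a JSON object that holds its "method" and its "body". apply_moves: Moves the arm, as the interface text tells. Its arguments: {"type":"object","properties":{"series":{"type":"array","items":{"type":"object","properties":{"hand":{"type":"number"},"xyz":{"type":"array","items":{"type":"number"}},"twist":{"type":"array","items":{"type":"number"}}}}},"newtons":{"type":"number"}},"required":["series"]}

```bash
mkdir -p pics; python3 - <<'E'
from cell import *
import cv2,pickle
s=get_state();print({k:s[k] for k in('t','position','ft_force','grip_width','tcp_rot')})
d={}
for n in('scene','top'):
    c=read_camera(n);d[n]=c;cv2.imwrite(f'pics/{n}0.png',cv2.cvtColor(c['image'],cv2.COLOR_RGB2BGR))
    print(n,c['fx'],c['fy'],c['cx'],c['cy'],c['world_to_cam'].round(3).tolist(),[k for k in c])
pickle.dump(d,open('c0.pkl','wb'))
E
```

```text
{'t': 0.0, 'position': array([ 0.22047479, -0.58423549,  0.22190482]), 'ft_force': array([-0.13093173, -0.25095781,  0.58725314]), 'grip_width': 1.0032329212979556, 'tcp_rot': array([[ 3.53017958e-01, -5.12101798e-04,  9.35616406e-01],
       [-9.35615315e-01,  1.42889948e-03,  3.53018329e-01],
       [-1.51768312e-03, -9.99998848e-01,  2.52968923e-05]])}
scene 491.9854197220077 491.9854197220077 319.07591358660574 205.20988536048566 [[0.716, 0.698, -0.017, -0.439], [-0.5, 0.53, 0.685, 0.228], [0.487, -0.482, 0.729, -1.774], [0.0, 0.0, 0.0, 1.0]] ['image', 'fx', 'fy', 'cx', 'cy', 'world_to_cam']
top 408.22568726979114 408.22568726979114 330.18100202236536 195.47235211200825 [[0.029, -1.0, 0.009, 0.007], [0.994, 0.03, 0.102, -0.592], [-0.102, 0.006, 0.995, -1.461], [0.0, 0.0, 0.0, 1.0]] ['image', 'fx', 'fy', 'cx', 'cy', 'world_to_cam']
```

View pics/top0.png

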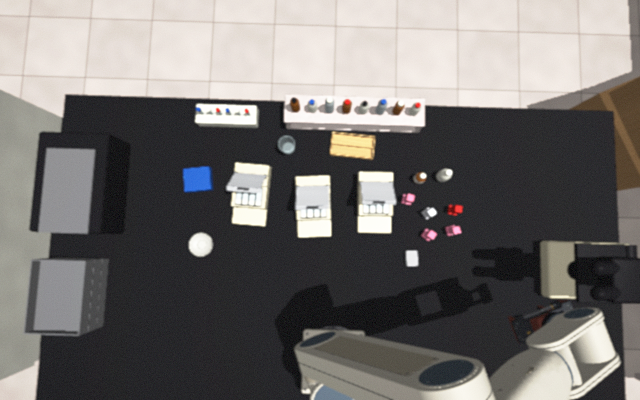

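View pics/scene0.png

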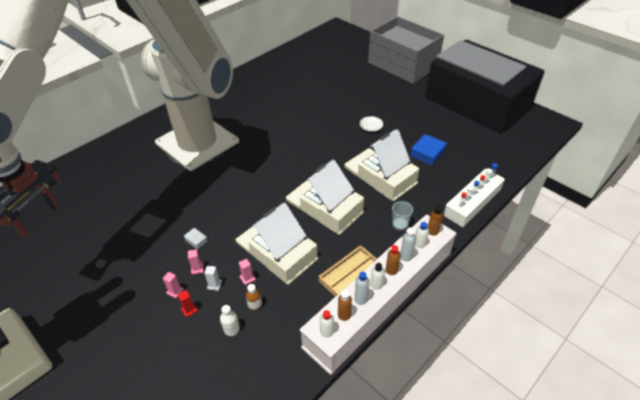

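Top view: the three dryers have fronts at about (250,220), (314,232) and (375,228). The marker-shaped items are pink at (408,199), (429,235) and (453,230), red at (455,210), and grey at (429,213). The grey one fits the aluminium post on a steel foot. An enlarged crop should confirm it.

```bash
cat > h.py <<'E'
import numpy as np,cv2
def ray(c,u,v):
    W=c['world_to_cam'];R=W[:3,:3];o=-R.T@W[:3,3]
    return o,R.T@np.array([(u-c['cx'])/c['fx'],-(v-c['cy'])/c['fy'],-1.])
def onz(c,u,v,z):
    o,d=ray(c,u,v);return o+d*(z-o[2])/d[2]
def proj(c,p):
    W=c['world_to_cam'];q=W[:3,:3]@np.asarray(p)+W[:3,3]
    return c['cx']+c['fx']*q[0]/-q[2],c['cy']-c['fy']*q[1]/-q[2]
def tri(c1,p1,c2,p2):
    o1,d1=ray(c1,*p1);o2,d2=ray(c2,*p2)
    s=np.linalg.lstsq(np.c_[d1,-d2],o2-o1,rcond=None)[0]
    a,b=o1+s[0]*d1,o2+s[1]*d2
    return (a+b)/2,np.linalg.norm(a-b)
E
python3 - <<'E'
import pickle,cv2,numpy as np
from h import *
d=pickle.load(open('c0.pkl','rb'))
b=cv2.cvtColor(d['top']['image'],cv2.COLOR_RGB2BGR)
a=cv2.resize(b[150:250,220:470],None,fx=3.2,fy=3.2,interpolation=cv2.INTER_CUBIC)[:300]
s=cv2.cvtColor(d['scene']['image'],cv2.COLOR_RGB2BGR)
e=cv2.resize(s[125:320,150:430],(800,557),interpolation=cv2.INTER_CUBIC)
a=cv2.resize(b[150:245,220:470],(800,304),interpolation=cv2.INTER_CUBIC)
e2=cv2.resize(s[225:320,150:330],(560,296),interpolation=cv2.INTER_CUBIC)
o=np.zeros((600,800,3),np.uint8);o[:304]=a;o[304:,:560]=e2
cv2.imwrite('pics/crop1.png',o)
hsv=cv2.cvtColor(b,cv2.COLOR_BGR2HSV)
m=((hsv[...,2]>110)).astype(np.uint8)
cs,_=cv2.findContours(m[155:265,170:480].copy(),cv2.RETR_EXTERNAL,cv2.CHAIN_APPROX_NONE)
for c in cs:
    if cv2.contourArea(c)>20:
        c=c+[170,155];r=cv2.minAreaRect(c);u,v=r[0];print(np.round(r[0],1),np.round(r[1],1),round(r[2],1),onz(d['top'],u,v,0.03).round(3), cv2.approxPolyDP(c,3,True)[:,0].tolist())
E
```

```text
[412. 257.] [14. 12.] 90.0 [ 0.377 -0.277  0.03 ] [[407, 250], [406, 264], [418, 264], [417, 251]]
[200.3 244.3] [23.3 24. ] 45.0 [0.401 0.487 0.03 ] [[199, 232], [190, 238], [188, 247], [194, 255], [203, 256], [211, 250], [212, 242], [207, 234]]
[429.1 234.8] [13.4 12.1] 26.6 [ 0.459 -0.338  0.03 ] [[426, 228], [422, 236], [433, 239], [436, 232]]
[453.4 229.6] [10.  14.7] 78.7 [ 0.48  -0.427  0.03 ] [[446, 227], [447, 235], [461, 232], [459, 226]]
[429.2 211.9] [10.7 13. ] 63.4 [ 0.542 -0.338  0.03 ] [[434, 208], [427, 207], [423, 212], [426, 219], [436, 214]]
[455.2 209.8] [13.9 10.7] 5.2 [ 0.552 -0.433  0.03 ] [[449, 205], [449, 214], [462, 211], [461, 205], [455, 205], [453, 213]]
[408.1 198.6] [12.1 11.9] 14.0 [ 0.588 -0.261  0.03 ] [[415, 196], [403, 194], [401, 202], [411, 204]]
[313. 206.] [62. 36.] 90.0 [0.551 0.086 0.03 ] [[295, 176], [297, 236], [330, 236], [330, 176]]
[420.9 177.2] [ 8.9 11.2] 26.6 [ 0.669 -0.307  0.03 ] [[426, 174], [419, 173], [415, 180], [424, 181]]
[376.7 202. ] [38.7 62.3] 1.3 [ 0.573 -0.146  0.03 ] [[359, 171], [357, 231], [390, 233], [396, 203], [393, 173]]
[445. 174.] [12. 14.] 90.0 [ 0.683 -0.396  0.03 ] [[452, 170], [441, 170], [438, 178], [450, 178]]
[196.8 178.6] [24.6 27.9] 85.6 [0.639 0.514 0.03 ] [[210, 168], [184, 168], [184, 191], [211, 189]]
[246.9 193.7] [42.9 62.2] 4.8 [0.589 0.328 0.03 ] [[235, 162], [226, 186], [232, 192], [231, 221], [264, 226], [270, 167]]
[353. 157.] [ 4. 40.] 90.0 [ 0.737 -0.056  0.03 ] [[333, 155], [373, 157]]
```

View pics/crop1.png

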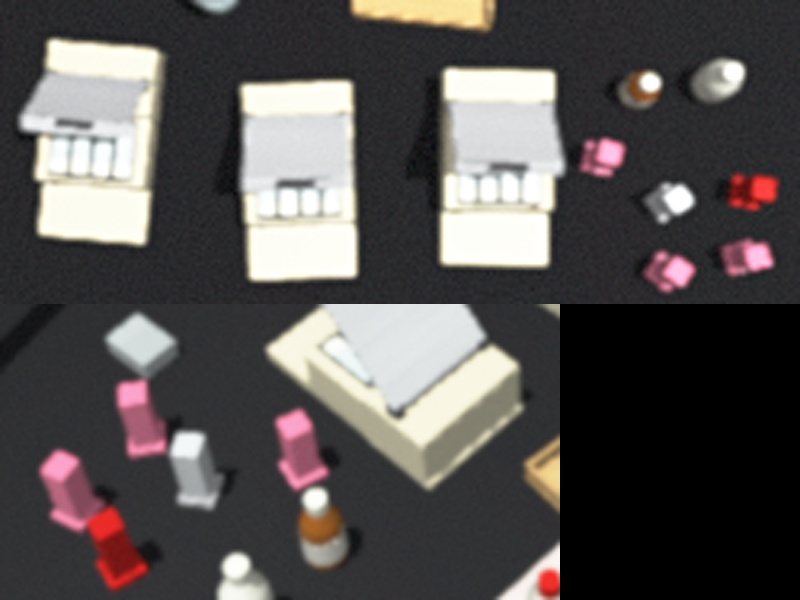

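The crop shows one plain grey post on a steel foot at crop (670,202), top px (429,213). The other four are pink or red, so grey is the marker. Next I'll get the unit poses from ledge and housing corners.

```bash
python3 - <<'E'
import pickle
from h import *
d=pickle.load(open('c0.pkl','rb'));c=d['top']
f=lambda p,z:onz(c,220+p[0]/3.2,150+p[1]/3.2,z)
U={'A':[(38,238),(147,244),(47,40),(162,46),(78,133)],'B':[(249,280),(357,276),(239,84),(353,81),(293,190)],'C':[(440,266),(549,266),(443,69),(555,69),(510,173)]}
out={}
for n,(a,b,e,g,l) in U.items():
    F=(f(a,.015)+f(b,.015))/2;G=(f(e,.063)+f(g,.063))/2
    x=(G-F)[:2];L=np.linalg.norm(x);x/=L
    w=(f(a,.015)-f(b,.015))[:2];w2=(f(e,.063)-f(g,.063))[:2]
    o=(F[:2]+110*.001*x+G[:2]-.106*x)/2
    yaw=np.degrees(np.arctan2(x[1],x[0]))
    h=o+.065*x
    # lid angle from front-edge pixel (compare projected image row)
    px=np.array([220+l[0]/3.2,150+l[1]/3.2])
    best=min(np.arange(.5,1.2,.02),key=lambda t:abs(proj(c,np.r_[h+x*(-.11*np.cos(t)),.07+.11*np.sin(t)])[1]-px[1]))
    print(n,'o',o.round(4),'hinge',h.round(4),'yaw',yaw.round(2),'len',L.round(4),'w',np.linalg.norm(w).round(3),np.linalg.norm(w2).round(3),'yaws',np.degrees(np.arctan2(-w[0],w[1])).round(1),np.degrees(np.arctan2(-w2[0],w2[1])).round(1),'lid~',best)
    out[n]=(h,x)
pickle.dump(out,open('u.pkl','wb'))
for z in(.072,):
  print('marker top',f((679,199),.072),'foot',f((663,205),.008))
s=d['scene'];sp=lambda p:(150+p[0]*180/560,225+(p[1]-304)*95/296)
tp=lambda p:(220+p[0]/3.2,150+p[1]/3.2)
print('marker tri top',tri(c,tp((679,199)),s,sp((189,444))))
# lid edge via tri: fit scene front corner of lid not needed
E
```

```text
A o [0.587 0.312] hinge [0.6519 0.3086] yaw -3.02 len 0.2213 w 0.125 0.129 yaws -1.5 -1.3 lid~ 0.9000000000000004
B o [0.5502 0.0832] hinge [0.6151 0.0872] yaw 3.57 len 0.2182 w 0.123 0.128 yaws 3.8 3.3 lid~ 0.7000000000000002
C o [ 0.5713 -0.1398] hinge [ 0.6363 -0.1385] yaw 1.16 len 0.2201 w 0.125 0.126 yaws 1.7 1.7 lid~ 0.7400000000000002
marker top [ 0.53830456 -0.3385253   0.072     ] foot [ 0.53523692 -0.33654813  0.008     ]
marker tri top (array([ 0.53986831, -0.33615568,  0.0722662 ]), np.float64(0.005505496768319087))
```

>>> {"method": "apply_moves", "body": {"series": [{"hand":0,"xyz":[0.031,0.037,0],"twist":[0,0,-6.5]},{"hand":0,"xyz":[0.031,0.037,0],"twist":[0,0,-6.5]},{"hand":0,"xyz":[0.031,0.037,0],"twist":[0,0,-6.5]},{"hand":0,"xyz":[0.031,0.037,0],"twist":[0,0,0]},{"hand":0,"xyz":[0.031,0.037,0],"twist":[0,0,0]},{"hand":0,"xyz":[0.031,0.037,0],"twist":[0,0,0]},{"hand":0,"xyz":[0.031,0.037,0],"twist":[0,0,0]},{"hand":0,"xyz":[0.031,0.037,0],"twist":[0,0,0]},{"hand":0,"xyz":[0.031,0.037,0],"twist":[0,0,0]},{"hand":0,"xyz":[0.031,0.037,0],"twist":[0,0,0]},{"hand":0,"xyz":[0.031,0.037,0],"twist":[0,0,0]},{"hand":0,"xyz":[0.031,0.037,0],"twist":[0,0,0]}]}}

```text
t: 1.3
position: [0.5935, -0.1389, 0.2224]
tcp_rot: [[0.021, -0.001, 1.0], [-1.0, 0.0, 0.021], [-0.0, -1.0, -0.001]]
ft_force: [0.2, -0.2, -0.2]
grip_width: 0.004
```

>>> {"method": "apply_moves", "body": {"series": [{"hand":0,"xyz":[0,0,0],"twist":[0,0,0]},{"hand":0,"xyz":[0,0,0],"twist":[0,0,0]},{"hand":0,"xyz":[0,0,0],"twist":[0,0,0]}]}}

```text
t: 1.6
position: [0.5917, -0.1413, 0.2222]
tcp_rot: [[0.02, -0.001, 1.0], [-1.0, 0.0, 0.02], [-0.0, -1.0, -0.001]]
ft_force: [-0.5, -0.8, -0.6]
grip_width: 0.006
```

>>> {"method": "apply_moves", "body": {"series": [{"hand":0,"xyz":[0.005,0.002,-0.03],"twist":[0,0,0]},{"hand":0,"xyz":[0.006,0,-0.03],"twist":[0,0,0]},{"hand":0,"xyz":[0,0,-0.008],"twist":[0,0,0]},{"hand":0,"xyz":[0,0,-0.005],"twist":[0,0,0]},{"hand":0,"xyz":[-0.0036,0,-0.0027],"twist":[0,0,0]},{"hand":0,"xyz":[-0.0036,0,-0.0027],"twist":[0,0,0]},{"hand":0,"xyz":[-0.0036,0,-0.0027],"twist":[0,0,0]},{"hand":0,"xyz":[-0.0036,0,-0.0027],"twist":[0,0,0]},{"hand":0,"xyz":[-0.0036,0,-0.0027],"twist":[0,0,0]}]}}

```text
t: 2.5
position: [0.5861, -0.1389, 0.1368]
tcp_rot: [[0.021, 0.002, 1.0], [-1.0, -0.001, 0.021], [0.001, -1.0, 0.002]]
ft_force: [1.7, 0.0, 0.4]
grip_width: 0.007
```

>>> {"method": "apply_moves", "body": {"series": [{"hand":0,"xyz":[-0.0029,0,-0.0035],"twist":[0,0,0]},{"hand":0,"xyz":[-0.0029,0,-0.0035],"twist":[0,0,0]},{"hand":0,"xyz":[-0.0029,0,-0.0035],"twist":[0,0,0]}]}}

```text
t: 2.8
position: [0.5767, -0.1388, 0.1255]
tcp_rot: [[0.021, -0.0, 1.0], [-1.0, -0.0, 0.021], [0.0, -1.0, -0.0]]
ft_force: [-0.3, -0.8, 2.9]
grip_width: 0.005
```

>>> {"method": "apply_moves", "body": {"series": [{"hand":0,"xyz":[-0.0026,0,-0.0036],"twist":[0,0,0]},{"hand":0,"xyz":[-0.0026,0,-0.0036],"twist":[0,0,0]}]}}

```text
t: 3.0
position: [0.5715, -0.1388, 0.1181]
tcp_rot: [[0.02, -0.0, 1.0], [-1.0, -0.0, 0.02], [0.0, -1.0, -0.0]]
ft_force: [0.9, -2.2, 2.1]
grip_width: 0.005
```

>>> {"method": "apply_moves", "body": {"series": [{"hand":0,"xyz":[-0.0015,0,-0.0025],"twist":[0,0,0]}]}}

```text
t: 3.1
position: [0.57, -0.1388, 0.1155]
tcp_rot: [[0.02, -0.0, 1.0], [-1.0, -0.0, 0.02], [0.0, -1.0, -0.0]]
ft_force: [0.2, -0.9, 1.7]
grip_width: 0.004
```

>>> {"method": "apply_moves", "body": {"series": [{"hand":0,"xyz":[-0.0009,0,-0.0017],"twist":[0,0,0]}]}}

```text
t: 3.2
position: [0.5691, -0.1388, 0.1139]
tcp_rot: [[0.02, -0.0, 1.0], [-1.0, 0.0, 0.02], [-0.0, -1.0, -0.0]]
ft_force: [1.0, -1.5, 1.3]
grip_width: 0.009
```

>>> {"method": "apply_moves", "body": {"series": [{"hand":0,"xyz":[-0.0009,0,-0.0017],"twist":[0,0,0]}]}}

```text
t: 3.3
position: [0.5684, -0.1388, 0.1124]
tcp_rot: [[0.02, -0.0, 1.0], [-1.0, 0.0, 0.02], [-0.0, -1.0, -0.0]]
ft_force: [-0.4, -2.1, 2.0]
grip_width: 0.005
```

>>> {"method": "apply_moves", "body": {"series": [{"hand":0,"xyz":[-0.0008,0,-0.0018],"twist":[0,0,0]}]}}

```text
t: 3.4
position: [0.5676, -0.1387, 0.1107]
tcp_rot: [[0.02, -0.0, 1.0], [-1.0, 0.0, 0.02], [-0.0, -1.0, -0.0]]
ft_force: [0.0, -2.0, 2.4]
grip_width: 0.006
```

>>> {"method": "apply_moves", "body": {"series": [{"hand":0,"xyz":[-0.0008,0,-0.0018],"twist":[0,0,0]}]}}

```text
t: 3.5
position: [0.5667, -0.1387, 0.1089]
tcp_rot: [[0.02, -0.0, 1.0], [-1.0, 0.0, 0.02], [-0.0, -1.0, -0.0]]
ft_force: [-0.4, -0.6, 2.6]
grip_width: 0.009
```

>>> {"method": "apply_moves", "body": {"series": [{"hand":0,"xyz":[-0.0007,0,-0.0018],"twist":[0,0,0]}]}}

```text
t: 3.6
position: [0.566, -0.1387, 0.107]
tcp_rot: [[0.02, -0.0, 1.0], [-1.0, 0.0, 0.02], [-0.0, -1.0, -0.0]]
ft_force: [-0.5, -0.2, 1.3]
grip_width: 0.004
```

>>> {"method": "apply_moves", "body": {"series": [{"hand":0,"xyz":[-0.0007,0,-0.002],"twist":[0,0,0]}]}}

```text
t: 3.7
position: [0.5653, -0.1386, 0.105]
tcp_rot: [[0.02, -0.0, 1.0], [-1.0, 0.0, 0.02], [-0.0, -1.0, -0.0]]
ft_force: [-0.5, -0.2, 2.2]
grip_width: 0.008
```

>>> {"method": "apply_moves", "body": {"series": [{"hand":0,"xyz":[-0.0006,0,-0.002],"twist":[0,0,0]}]}}

```text
t: 3.8
position: [0.5646, -0.1386, 0.1029]
tcp_rot: [[0.02, -0.0, 1.0], [-1.0, 0.0, 0.02], [-0.0, -1.0, -0.0]]
ft_force: [0.1, -0.6, 1.5]
grip_width: 0.004
```

>>> {"method": "apply_moves", "body": {"series": [{"hand":0,"xyz":[-0.0006,0,-0.002],"twist":[0,0,0]}]}}

```text
t: 3.9
position: [0.564, -0.1386, 0.1009]
tcp_rot: [[0.02, -0.0, 1.0], [-1.0, 0.0, 0.02], [-0.0, -1.0, -0.0]]
ft_force: [-0.5, -1.1, 2.4]
grip_width: 0.003
```

>>> {"method": "apply_moves", "body": {"series": [{"hand":0,"xyz":[-0.0006,0,-0.002],"twist":[0,0,0]}]}}

```text
t: 4.0
position: [0.5635, -0.1386, 0.0989]
tcp_rot: [[0.02, -0.0, 1.0], [-1.0, 0.0, 0.02], [-0.0, -1.0, -0.0]]
ft_force: [-0.3, 0.5, 3.0]
grip_width: 0.003
```

>>> {"method": "apply_moves", "body": {"series": [{"hand":0,"xyz":[-0.0005,0,-0.002],"twist":[0,0,0]}]}}

```text
t: 4.1
position: [0.5629, -0.1386, 0.0969]
tcp_rot: [[0.02, -0.0, 1.0], [-1.0, 0.0, 0.02], [-0.0, -1.0, -0.0]]
ft_force: [-1.5, 0.3, 3.0]
grip_width: 0.008
```

>>> {"method": "apply_moves", "body": {"series": [{"hand":0,"xyz":[-0.0005,0,-0.002],"twist":[0,0,0]}]}}

```text
t: 4.2
position: [0.5625, -0.1386, 0.095]
tcp_rot: [[0.02, -0.0, 1.0], [-1.0, 0.0, 0.02], [-0.0, -1.0, -0.0]]
ft_force: [-1.8, 0.4, 2.6]
grip_width: 0.007
```

>>> {"method": "apply_moves", "body": {"series": [{"hand":0,"xyz":[-0.0005,0,-0.002],"twist":[0,0,0]}]}}

```text
t: 4.3
position: [0.562, -0.1387, 0.093]
tcp_rot: [[0.02, -0.0, 1.0], [-1.0, 0.0, 0.02], [-0.0, -1.0, -0.0]]
ft_force: [-1.2, 0.3, 0.8]
grip_width: 0.003
```

>>> {"method": "apply_moves", "body": {"series": [{"hand":0,"xyz":[-0.0004,0,-0.002],"twist":[0,0,0]}]}}

```text
t: 4.4
position: [0.5616, -0.1387, 0.0909]
tcp_rot: [[0.02, -0.0, 1.0], [-1.0, 0.0, 0.02], [-0.0, -1.0, -0.0]]
ft_force: [-1.0, -0.9, 2.2]
grip_width: 0.009
```

>>> {"method": "apply_moves", "body": {"series": [{"hand":0,"xyz":[-0.0003,0,-0.002],"twist":[0,0,0]},{"hand":0,"xyz":[-0.0003,0,-0.002],"twist":[0,0,0]},{"hand":0,"xyz":[-0.0003,0,-0.002],"twist":[0,0,0]},{"hand":0,"xyz":[-0.0002,0,-0.002],"twist":[0,0,0]},{"hand":0,"xyz":[-0.0002,0,-0.002],"twist":[0,0,0]},{"hand":0,"xyz":[0,0,-0.001],"twist":[0,0,0]}]}}

```text
t: 5.0
position: [0.5603, -0.1387, 0.0799]
tcp_rot: [[0.02, -0.0, 1.0], [-1.0, 0.0, 0.02], [-0.0, -1.0, -0.0]]
ft_force: [-2.0, -0.5, 1.7]
grip_width: 0.005
```

>>> {"method": "apply_moves", "body": {"series": [{"hand":0,"xyz":[0,0,-0.002],"twist":[0,0,0]},{"hand":0,"xyz":[0,0,-0.001],"twist":[0,0,0]}]}}

```text
t: 5.2
position: [0.5604, -0.1388, 0.077]
tcp_rot: [[0.021, -0.0, 1.0], [-1.0, -0.0, 0.021], [0.0, -1.0, -0.0]]
ft_force: [-1.0, -0.1, 1.3]
grip_width: 0.009
```

>>> {"method": "apply_moves", "body": {"series": [{"hand":0,"xyz":[0,0,-0.001],"twist":[0,0,0]}]}}

```text
t: 5.3
position: [0.5603, -0.1388, 0.0761]
tcp_rot: [[0.02, -0.0, 1.0], [-1.0, 0.0, 0.02], [-0.0, -1.0, -0.0]]
ft_force: [-1.8, 0.6, 2.9]
grip_width: 0.006
```

>>> {"method": "apply_moves", "body": {"series": [{"hand":0,"xyz":[0,0,-0.001],"twist":[0,0,0]}]}}

```text
t: 5.4
position: [0.5604, -0.1388, 0.0751]
tcp_rot: [[0.02, -0.0, 1.0], [-1.0, -0.0, 0.02], [0.0, -1.0, -0.0]]
ft_force: [-2.6, 0.1, 2.6]
grip_width: 0.004
```

>>> {"method": "apply_moves", "body": {"series": [{"hand":0,"xyz":[0,0,-0.001],"twist":[0,0,0]}]}}

```text
t: 5.5
position: [0.5604, -0.1387, 0.0741]
tcp_rot: [[0.02, -0.0, 1.0], [-1.0, 0.0, 0.02], [-0.0, -1.0, -0.0]]
ft_force: [-2.1, -0.3, 2.8]
grip_width: 0.005
```

>>> {"method": "apply_moves", "body": {"series": [{"hand":0,"xyz":[0,0,0.03],"twist":[0,0,0]},{"hand":0,"xyz":[0,0,0.048],"twist":[0,0,0]},{"hand":0,"xyz":[0,0,0.048],"twist":[0,0,0]},{"hand":0,"xyz":[0.005,0.0446,0],"twist":[0,0,1.2]},{"hand":0,"xyz":[0.005,0.0446,0],"twist":[0,0,1.2]},{"hand":0,"xyz":[0.005,0.0446,0],"twist":[0,0,0]},{"hand":0,"xyz":[0.005,0.0446,0],"twist":[0,0,0]},{"hand":0,"xyz":[0.002,0.0446,0],"twist":[0,0,0]},{"hand":0,"xyz":[0,0,-0.02],"twist":[0,0,0]},{"hand":0,"xyz":[0,0,-0.017],"twist":[0,0,0]},{"hand":0,"xyz":[0,0,-0.009],"twist":[0,0,0]},{"hand":0,"xyz":[0,0,-0.005],"twist":[0,0,0]}]}}

```text
t: 6.7
position: [0.5823, 0.0843, 0.1483]
tcp_rot: [[0.062, -0.001, 0.998], [-0.998, -0.0, 0.062], [-0.0, -1.0, -0.001]]
ft_force: [-0.4, 0.0, 0.2]
grip_width: 0.006
```

>>> {"method": "apply_moves", "body": {"series": [{"hand":0,"xyz":[-0.0036,0,-0.0027],"twist":[0,0,0]},{"hand":0,"xyz":[-0.0036,0,-0.0027],"twist":[0,0,0]},{"hand":0,"xyz":[-0.0036,0,-0.0027],"twist":[0,0,0]},{"hand":0,"xyz":[-0.0036,0,-0.0027],"twist":[0,0,0]},{"hand":0,"xyz":[-0.0036,0,-0.0027],"twist":[0,0,0]},{"hand":0,"xyz":[-0.0029,0,-0.0035],"twist":[0,0,0]},{"hand":0,"xyz":[-0.0029,0,-0.0035],"twist":[0,0,0]},{"hand":0,"xyz":[-0.0029,0,-0.0035],"twist":[0,0,0]},{"hand":0,"xyz":[-0.0026,0,-0.0036],"twist":[0,0,0]},{"hand":0,"xyz":[-0.0026,0,-0.0036],"twist":[0,0,0]}]}}

```text
t: 7.7
position: [0.5504, 0.0842, 0.1176]
tcp_rot: [[0.062, 0.0, 0.998], [-0.998, -0.0, 0.062], [0.0, -1.0, 0.0]]
ft_force: [0.5, -1.9, 1.3]
grip_width: 0.002
```

>>> {"method": "apply_moves", "body": {"series": [{"hand":0,"xyz":[-0.001,0,-0.002],"twist":[0,0,0]}]}}

```text
t: 7.8
position: [0.5492, 0.0843, 0.1155]
tcp_rot: [[0.062, -0.0, 0.998], [-0.998, -0.0, 0.062], [0.0, -1.0, -0.0]]
ft_force: [0.2, -1.2, 0.3]
grip_width: 0.003
```

>>> {"method": "apply_moves", "body": {"series": [{"hand":0,"xyz":[-0.001,0,-0.002],"twist":[0,0,0]}]}}

```text
t: 7.9
position: [0.5483, 0.0843, 0.1137]
tcp_rot: [[0.062, -0.0, 0.998], [-0.998, -0.0, 0.062], [0.0, -1.0, -0.0]]
ft_force: [0.7, -1.2, 1.3]
grip_width: 0.005
```

>>> {"method": "apply_moves", "body": {"series": [{"hand":0,"xyz":[-0.0009,0,-0.002],"twist":[0,0,0]}]}}

```text
t: 8.0
position: [0.5474, 0.0843, 0.1118]
tcp_rot: [[0.062, -0.0, 0.998], [-0.998, 0.0, 0.062], [-0.0, -1.0, -0.0]]
ft_force: [-0.3, -0.7, 1.4]
grip_width: 0.004
```

>>> {"method": "apply_moves", "body": {"series": [{"hand":0,"xyz":[-0.0008,0,-0.002],"twist":[0,0,0]}]}}

```text
t: 8.1
position: [0.5466, 0.0843, 0.1098]
tcp_rot: [[0.062, -0.0, 0.998], [-0.998, 0.0, 0.062], [-0.0, -1.0, -0.0]]
ft_force: [-0.1, -0.5, 1.6]
grip_width: 0.006
```

>>> {"method": "apply_moves", "body": {"series": [{"hand":0,"xyz":[-0.0008,0,-0.002],"twist":[0,0,0]}]}}

```text
t: 8.2
position: [0.5459, 0.0843, 0.1078]
tcp_rot: [[0.062, -0.0, 0.998], [-0.998, 0.0, 0.062], [-0.0, -1.0, -0.0]]
ft_force: [-0.6, -1.1, 1.7]
grip_width: 0.007
```

>>> {"method": "apply_moves", "body": {"series": [{"hand":0,"xyz":[-0.0007,0,-0.002],"twist":[0,0,0]}]}}

```text
t: 8.3
position: [0.5452, 0.0843, 0.1058]
tcp_rot: [[0.062, -0.0, 0.998], [-0.998, 0.0, 0.062], [-0.0, -1.0, -0.0]]
ft_force: [-0.5, 0.2, 2.2]
grip_width: 0.005
```

>>> {"method": "apply_moves", "body": {"series": [{"hand":0,"xyz":[-0.0007,0,-0.002],"twist":[0,0,0]}]}}

```text
t: 8.4
position: [0.5445, 0.0843, 0.1038]
tcp_rot: [[0.062, -0.0, 0.998], [-0.998, 0.0, 0.062], [-0.0, -1.0, -0.0]]
ft_force: [-1.0, -1.6, 2.0]
grip_width: 0.008
```

>>> {"method": "apply_moves", "body": {"series": [{"hand":0,"xyz":[-0.0006,0,-0.002],"twist":[0,0,0]}]}}

```text
t: 8.5
position: [0.5439, 0.0843, 0.1018]
tcp_rot: [[0.062, -0.0, 0.998], [-0.998, 0.0, 0.062], [-0.0, -1.0, -0.0]]
ft_force: [-0.4, 0.2, 1.9]
grip_width: 0.006
```

>>> {"method": "apply_moves", "body": {"series": [{"hand":0,"xyz":[-0.0006,0,-0.002],"twist":[0,0,0]}]}}

```text
t: 8.6
position: [0.5434, 0.0843, 0.0998]
tcp_rot: [[0.062, -0.0, 0.998], [-0.998, 0.0, 0.062], [-0.0, -1.0, -0.0]]
ft_force: [-1.9, 0.4, 1.3]
grip_width: 0.005
```

>>> {"method": "apply_moves", "body": {"series": [{"hand":0,"xyz":[-0.0005,0,-0.002],"twist":[0,0,0]}]}}

```text
t: 8.7
position: [0.5429, 0.0843, 0.0978]
tcp_rot: [[0.062, -0.0, 0.998], [-0.998, 0.0, 0.062], [-0.0, -1.0, -0.0]]
ft_force: [-1.0, -0.8, 1.4]
grip_width: 0.005
```

>>> {"method": "apply_moves", "body": {"series": [{"hand":0,"xyz":[-0.0005,0,-0.002],"twist":[0,0,0]}]}}

```text
t: 8.8
position: [0.5424, 0.0843, 0.0958]
tcp_rot: [[0.062, -0.0, 0.998], [-0.998, 0.0, 0.062], [-0.0, -1.0, -0.0]]
ft_force: [-0.2, -0.3, 1.7]
grip_width: 0.002
```

>>> {"method": "apply_moves", "body": {"series": [{"hand":0,"xyz":[-0.0005,0,-0.002],"twist":[0,0,0]}]}}

```text
t: 8.9
position: [0.5419, 0.0843, 0.0938]
tcp_rot: [[0.062, -0.0, 0.998], [-0.998, 0.0, 0.062], [-0.0, -1.0, -0.0]]
ft_force: [-0.4, -0.3, 2.0]
grip_width: 0.001
```

>>> {"method": "apply_moves", "body": {"series": [{"hand":0,"xyz":[-0.0004,0,-0.002],"twist":[0,0,0]}]}}

```text
t: 9.0
position: [0.5414, 0.0843, 0.0918]
tcp_rot: [[0.062, -0.0, 0.998], [-0.998, 0.0, 0.062], [-0.0, -1.0, -0.0]]
ft_force: [-0.9, -0.7, 1.5]
grip_width: 0.005
```

>>> {"method": "apply_moves", "body": {"series": [{"hand":0,"xyz":[-0.0004,0,-0.002],"twist":[0,0,0]}]}}

```text
t: 9.1
position: [0.5411, 0.0843, 0.0898]
tcp_rot: [[0.062, -0.0, 0.998], [-0.998, 0.0, 0.062], [-0.0, -1.0, -0.0]]
ft_force: [-0.2, -0.7, 1.8]
grip_width: 0.005
```

Dryer B is free too, so I'll close it: 0.0898 down to about 0.0745.

>>> {"method": "apply_moves", "body": {"series": [{"hand":0,"xyz":[-0.0003,0,-0.002],"twist":[0,0,0]},{"hand":0,"xyz":[-0.0003,0,-0.002],"twist":[0,0,0]},{"hand":0,"xyz":[-0.0002,0,-0.002],"twist":[0,0,0]},{"hand":0,"xyz":[-0.0002,0,-0.002],"twist":[0,0,0]},{"hand":0,"xyz":[0,0,-0.002],"twist":[0,0,0]},{"hand":0,"xyz":[0,0,-0.002],"twist":[0,0,0]},{"hand":0,"xyz":[0,0,-0.001],"twist":[0,0,0]}]}}

```text
t: 9.8
position: [0.54, 0.0843, 0.0767]
tcp_rot: [[0.062, -0.0, 0.998], [-0.998, -0.0, 0.062], [-0.0, -1.0, -0.0]]
ft_force: [-1.0, -0.7, 0.8]
grip_width: 0.002
```

>>> {"method": "apply_moves", "body": {"series": [{"hand":0,"xyz":[0,0,-0.001],"twist":[0,0,0]}]}}

```text
t: 9.9
position: [0.5401, 0.0843, 0.0758]
tcp_rot: [[0.062, -0.0, 0.998], [-0.998, 0.0, 0.062], [-0.0, -1.0, -0.0]]
ft_force: [-1.4, -0.4, 1.2]
grip_width: 0.007
```

>>> {"method": "apply_moves", "body": {"series": [{"hand":0,"xyz":[0,0,-0.001],"twist":[0,0,0]}]}}

```text
t: 10.0
position: [0.5401, 0.0843, 0.0749]
tcp_rot: [[0.062, -0.0, 0.998], [-0.998, -0.0, 0.062], [0.0, -1.0, -0.0]]
ft_force: [-1.4, 0.0, 1.5]
grip_width: 0.003
```

>>> {"method": "apply_moves", "body": {"series": [{"hand":0,"xyz":[0,0,-0.001],"twist":[0,0,0]},{"hand":0,"xyz":[0,0,0.032],"twist":[0,0,0]},{"hand":0,"xyz":[0,0,0.048],"twist":[0,0,0]},{"hand":0,"xyz":[0,0,0.048],"twist":[0,0,0]},{"hand":0,"xyz":[0.0158,0.0453,0],"twist":[0,0,-2]},{"hand":0,"xyz":[0.0158,0.0453,0],"twist":[0,0,-2]},{"hand":0,"xyz":[0.0158,0.0453,0],"twist":[0,0,-2]},{"hand":0,"xyz":[0.0158,0.0453,0],"twist":[0,0,0]},{"hand":0,"xyz":[0.0158,0.0453,0],"twist":[0,0,0]},{"hand":0,"xyz":[0,0,-0.02],"twist":[0,0,0]},{"hand":0,"xyz":[0,0,-0.018],"twist":[0,0,0]},{"hand":0,"xyz":[0,0,-0.008],"twist":[0,0,0]}]}}

```text
t: 11.2
position: [0.6182, 0.3109, 0.1537]
tcp_rot: [[-0.042, -0.002, 0.999], [-0.999, -0.001, -0.042], [0.001, -1.0, -0.002]]
ft_force: [-0.5, 0.3, -0.1]
grip_width: 0.002
```

>>> {"method": "apply_moves", "body": {"series": [{"hand":0,"xyz":[0,0,-0.004],"twist":[0,0,0]},{"hand":0,"xyz":[-0.0036,0,-0.0027],"twist":[0,0,0]},{"hand":0,"xyz":[-0.0036,0,-0.0027],"twist":[0,0,0]},{"hand":0,"xyz":[-0.0036,0,-0.0027],"twist":[0,0,0]},{"hand":0,"xyz":[-0.0036,0,-0.0027],"twist":[0,0,0]},{"hand":0,"xyz":[-0.0036,0,-0.0027],"twist":[0,0,0]},{"hand":0,"xyz":[-0.0029,0,-0.0035],"twist":[0,0,0]},{"hand":0,"xyz":[-0.0029,0,-0.0035],"twist":[0,0,0]},{"hand":0,"xyz":[-0.0029,0,-0.0035],"twist":[0,0,0]},{"hand":0,"xyz":[-0.0026,0,-0.0036],"twist":[0,0,0]}]}}

```text
t: 12.2
position: [0.5895, 0.3108, 0.124]
tcp_rot: [[-0.042, -0.0, 0.999], [-0.999, -0.0, -0.042], [0.0, -1.0, -0.0]]
ft_force: [0.2, 0.6, 1.7]
grip_width: 0.004
```

>>> {"method": "apply_moves", "body": {"series": [{"hand":0,"xyz":[-0.002,0,-0.003],"twist":[0,0,0]},{"hand":0,"xyz":[-0.0015,0,-0.0025],"twist":[0,0,0]}]}}

```text
t: 12.4
position: [0.5861, 0.3107, 0.1185]
tcp_rot: [[-0.042, -0.0, 0.999], [-0.999, -0.0, -0.042], [0.0, -1.0, -0.0]]
ft_force: [-0.3, 1.3, 0.6]
grip_width: 0.008
```

>>> {"method": "apply_moves", "body": {"series": [{"hand":0,"xyz":[-0.0009,0,-0.0018],"twist":[0,0,0]}]}}

```text
t: 12.5
position: [0.5852, 0.3107, 0.1167]
tcp_rot: [[-0.042, -0.0, 0.999], [-0.999, -0.0, -0.042], [0.0, -1.0, -0.0]]
ft_force: [-0.3, 0.8, 0.5]
grip_width: 0.006
```

>>> {"method": "apply_moves", "body": {"series": [{"hand":0,"xyz":[-0.0009,0,-0.0018],"twist":[0,0,0]}]}}

```text
t: 12.6
position: [0.5845, 0.3107, 0.1151]
tcp_rot: [[-0.042, -0.0, 0.999], [-0.999, -0.0, -0.042], [0.0, -1.0, -0.0]]
ft_force: [0.3, 0.7, 1.4]
grip_width: 0.004
```

>>> {"method": "apply_moves", "body": {"series": [{"hand":0,"xyz":[-0.0008,0,-0.0018],"twist":[0,0,0]}]}}

```text
t: 12.7
position: [0.5837, 0.3107, 0.1133]
tcp_rot: [[-0.042, -0.0, 0.999], [-0.999, -0.0, -0.042], [0.0, -1.0, -0.0]]
ft_force: [-0.5, 0.6, 1.3]
grip_width: 0.001
```

>>> {"method": "apply_moves", "body": {"series": [{"hand":0,"xyz":[-0.0008,0,-0.0018],"twist":[0,0,0]}]}}

```text
t: 12.8
position: [0.5829, 0.3107, 0.1116]
tcp_rot: [[-0.042, -0.0, 0.999], [-0.999, 0.0, -0.042], [-0.0, -1.0, -0.0]]
ft_force: [-0.6, 0.4, 1.0]
grip_width: 0.006
```

>>> {"method": "apply_moves", "body": {"series": [{"hand":0,"xyz":[-0.0008,0,-0.0018],"twist":[0,0,0]}]}}

```text
t: 12.9
position: [0.5821, 0.3108, 0.1098]
tcp_rot: [[-0.042, 0.0, 0.999], [-0.999, 0.0, -0.042], [-0.0, -1.0, 0.0]]
ft_force: [-0.4, -0.0, 1.1]
grip_width: 0.004
```

>>> {"method": "apply_moves", "body": {"series": [{"hand":0,"xyz":[-0.0008,0,-0.0018],"twist":[0,0,0]}]}}

```text
t: 13.0
position: [0.5813, 0.3108, 0.108]
tcp_rot: [[-0.042, 0.0, 0.999], [-0.999, 0.0, -0.042], [-0.0, -1.0, 0.0]]
ft_force: [-0.4, 1.0, 1.9]
grip_width: -0.002
```

>>> {"method": "apply_moves", "body": {"series": [{"hand":0,"xyz":[-0.0007,0,-0.0018],"twist":[0,0,0]}]}}

```text
t: 13.1
position: [0.5806, 0.3108, 0.1062]
tcp_rot: [[-0.042, 0.0, 0.999], [-0.999, 0.0, -0.042], [-0.0, -1.0, 0.0]]
ft_force: [-0.2, 0.2, 1.4]
grip_width: 0.007
```

>>> {"method": "apply_moves", "body": {"series": [{"hand":0,"xyz":[-0.0006,0,-0.0018],"twist":[0,0,0]}]}}

```text
t: 13.2
position: [0.5801, 0.3109, 0.1047]
tcp_rot: [[-0.042, 0.0, 0.999], [-0.999, 0.0, -0.042], [-0.0, -1.0, 0.0]]
ft_force: [-1.6, -1.4, 10.8]
grip_width: -0.001
```

Dryer A met a firm stop at about 0.33 rad (10.8 N, well above the 1–2 N of its swing), so A binds. I'll lift off and go to the marker.

>>> {"method": "apply_moves", "body": {"series": [{"hand":0,"xyz":[0,0,0.01],"twist":[0,0,0]},{"hand":0,"xyz":[0,0,0.04],"twist":[0,0,0]},{"hand":0,"xyz":[0,0,0.048],"twist":[0,0,0]},{"hand":0,"xyz":[-0.004,-0.048,0.005],"twist":[0,0,0]},{"hand":0,"xyz":[-0.004,-0.048,0.005],"twist":[0,0,0]},{"hand":0.05,"xyz":[-0.004,-0.048,0.005],"twist":[0,0,0]},{"hand":0.05,"xyz":[-0.004,-0.048,0.005],"twist":[0,0,0]},{"hand":0.05,"xyz":[-0.004,-0.048,0],"twist":[0,0,0]},{"hand":0.05,"xyz":[-0.004,-0.048,0],"twist":[0,0,0]},{"hand":0.05,"xyz":[-0.004,-0.048,0],"twist":[0,0,0]},{"hand":0.05,"xyz":[-0.004,-0.048,0],"twist":[0,0,0]},{"hand":0.05,"xyz":[-0.004,-0.048,0],"twist":[0,0,0]}]}}

```text
t: 14.4
position: [0.5437, -0.1232, 0.2231]
tcp_rot: [[-0.042, 0.001, 0.999], [-0.999, -0.0, -0.042], [0.0, -1.0, 0.001]]
ft_force: [1.4, 0.1, 0.4]
grip_width: 0.562
```

>>> {"method": "apply_moves", "body": {"series": [{"hand":0.05,"xyz":[-0.002,-0.048,0],"twist":[0,0,0]},{"hand":0.05,"xyz":[-0.002,-0.048,0],"twist":[0,0,0]},{"hand":0.05,"xyz":[0,-0.048,0],"twist":[0,0,0]},{"hand":0.05,"xyz":[0,-0.048,0],"twist":[0,0,0]},{"hand":0.05,"xyz":[0,-0.02,0],"twist":[0,0,0]},{"hand":0.05,"xyz":[0,0,0],"twist":[0,0,0]}]}}

```text
t: 15.0
position: [0.5397, -0.3357, 0.2226]
tcp_rot: [[-0.046, 0.0, 0.999], [-0.999, -0.001, -0.046], [0.001, -1.0, 0.0]]
ft_force: [0.3, 0.2, -0.6]
grip_width: 0.568
```

```bash
python3 - <<'E'
from cell import *
import cv2,pickle,numpy as np
d={}
for n in('wrist','top','scene'):
    d[n]=read_camera(n)
pickle.dump(d,open('c1.pkl','wb'))
g=lambda n:cv2.cvtColor(d[n]['image'],cv2.COLOR_RGB2BGR)
t=g('top')[150:250,220:380]
o=np.zeros((600,800,3),np.uint8)
o[:400,:640]=g('wrist')
o[400:,:320]=cv2.resize(t,(320,200),interpolation=cv2.INTER_CUBIC)
o[400:,320:800]=cv2.resize(g('scene')[120:240,220:430][:, :],(480,274))[:200]
cv2.imwrite('pics/w1.png',o)
W=d['wrist']['world_to_cam'];print((-W[:3,:3].T@W[:3,3]).round(3),W.round(3).tolist(),d['wrist']['fx'],d['wrist']['cx'],d['wrist']['cy'])
print(get_state()['position'])
E
```

```text
[ 0.606 -0.339  0.384] [[-0.046, -0.999, 0.001, -0.311], [0.969, -0.045, -0.245, -0.508], [0.244, -0.011, 0.97, -0.524], [0.0, 0.0, 0.0, 1.0]] 285.52364846305676 318.7543766995993 199.63528576831297
[ 0.53988161 -0.33181897  0.22233161]
```

View pics/w1.png

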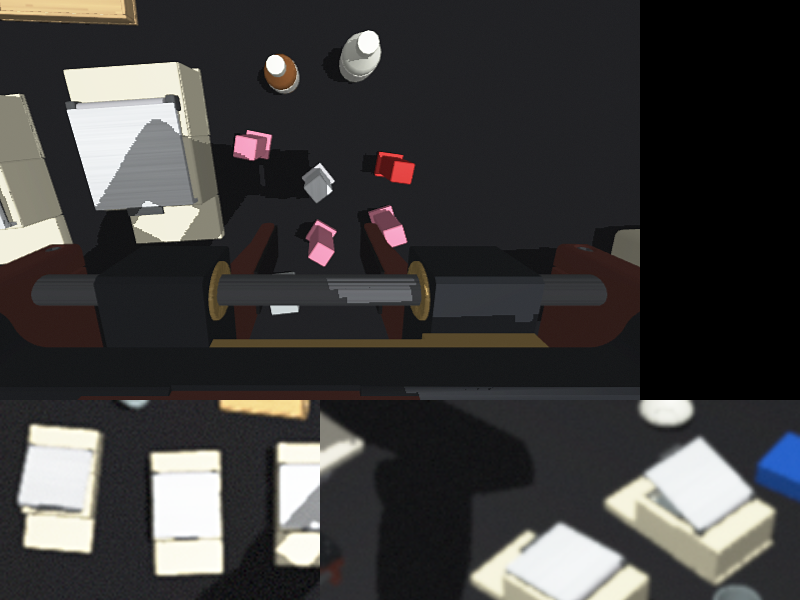

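```bash
python3 - <<'E'
import cv2,pickle,numpy as np
d=pickle.load(open('c1.pkl','rb'))
g=cv2.cvtColor(d['wrist']['image'],cv2.COLOR_RGB2BGR)[155:210,290:350]
cv2.imwrite('pics/w2.png',cv2.resize(g,(600,550),interpolation=cv2.INTER_NEAREST))
E
```

```text
(no output)
```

View pics/w2.png

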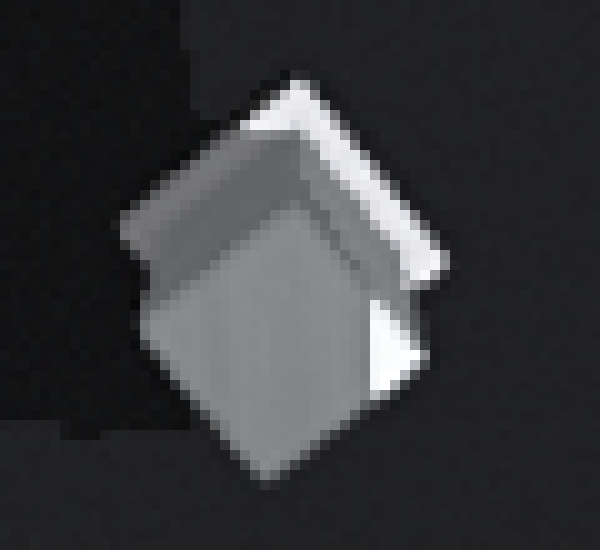

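The crop shows the marker's post top with corners at (295,200), (430,355), (265,480) and (140,330), and its foot corners at (300,80), (450,262) and (120,220).

```bash
python3 - <<'E'
import pickle
from h import *
c=pickle.load(open('c1.pkl','rb'))['wrist']
f=lambda p,z:onz(c,290+p[0]/10,155+p[1]/10,z)
P=[f(p,.072) for p in((295,200),(430,355),(265,480),(140,330))]
print('top',np.mean(P,0).round(4))
for i in range(4):
    e=P[(i+1)%4]-P[i];print(np.linalg.norm(e).round(4),np.degrees(np.arctan2(e[1],e[0])).round(1)%90)
F=[f(p,.008) for p in((300,80),(450,262),(120,220))]
print('foot',((F[1]+F[2])/2).round(4),[(np.linalg.norm(e).round(4),np.degrees(np.arctan2(e[1],e[0])).round(1)%90) for e in(F[1]-F[0],F[2]-F[0])])
for n,p in dict(p1=(321,240),p2=(388,225),p3=(253,147),r=(402,173)).items(): print(n,onz(c,*p,.06).round(3))
import cell; print([k for k in dir(cell) if not k.startswith('_')], getattr(cell,'hold_point_z',None))
E
```

```text
top [ 0.5392 -0.3352  0.072 ]
0.0231 38.19999999999999
0.0234 35.400000000000006
0.0222 36.1
0.0226 37.6
foot [ 0.5393 -0.3355  0.008 ] [(np.float64(0.0315), np.float64(36.900000000000006)), (np.float64(0.0303), np.float64(35.2))]
p1 [ 0.474 -0.335  0.06 ]
p2 [ 0.489 -0.416  0.06 ]
p3 [ 0.588 -0.264  0.06 ]
r [ 0.551 -0.432  0.06 ]
['PlanningError', 'close_job', 'get_state', 'hold_point_z', 'read_camera'] 0.0187
```

>>> {"method": "apply_moves", "body": {"series": [{"hand":0.05,"xyz":[0,-0.0035,-0.02],"twist":[0,0,7.8]},{"hand":0.05,"xyz":[0,0,-0.02],"twist":[0,0,7.8]},{"hand":0.05,"xyz":[0,0,-0.02],"twist":[0,0,7.8]},{"hand":0.05,"xyz":[0,0,-0.02],"twist":[0,0,7.8]},{"hand":0.05,"xyz":[0,0,-0.012],"twist":[0,0,7.8]},{"hand":0.05,"xyz":[0,0,0],"twist":[0,0,0]},{"hand":0.05,"xyz":[0,0,0],"twist":[0,0,0]}]}}

```text
t: 15.85
position: [0.5405, -0.3354, 0.1309]
tcp_rot: [[0.594, -0.0, 0.804], [-0.804, 0.0, 0.594], [-0.0, -1.0, 0.0]]
ft_force: [0.1, 0.1, 0.4]
grip_width: 0.567
```

>>> {"method": "apply_moves", "body": {"newtons": 12, "series": [{"hand":0.05,"xyz":[-0.001,0,-0.03],"twist":[0,0,0]},{"hand":0.05,"xyz":[0,0,-0.03],"twist":[0,0,0]},{"hand":0.05,"xyz":[0,0,-0.02],"twist":[0,0,0]},{"hand":0.05,"xyz":[0,0,-0.01],"twist":[0,0,0]},{"hand":0.05,"xyz":[0,0,0],"twist":[0,0,0]},{"hand":0.02,"xyz":[0,0,0],"twist":[0,0,0]},{"hand":0.02,"xyz":[0,0,0],"twist":[0,0,0]},{"hand":0.02,"xyz":[0,0,0],"twist":[0,0,0]},{"hand":0.02,"xyz":[0,0,0],"twist":[0,0,0]},{"hand":0.02,"xyz":[0,0,0],"twist":[0,0,0]},{"hand":0.02,"xyz":[0,0,0],"twist":[0,0,0]}]}}

```text
t: 16.95
position: [0.5395, -0.3369, 0.0414]
tcp_rot: [[0.596, 0.001, 0.803], [-0.803, -0.0, 0.596], [0.001, -1.0, 0.0]]
ft_force: [-0.7, 1.2, 5.6]
grip_width: 0.273
```

>>> {"method": "apply_moves", "body": {"series": [{"hand":0.02,"xyz":[0,0,0.02],"twist":[0,0,0]},{"hand":0.02,"xyz":[0,0,0.035],"twist":[0,0,0]},{"hand":0.02,"xyz":[0,0,0.045],"twist":[0,0,0]},{"hand":0.02,"xyz":[0,0,0.045],"twist":[0,0,0]},{"hand":0.02,"xyz":[0,0.02,0.01],"twist":[0,0,-3]},{"hand":0.02,"xyz":[-0.003,0.035,0],"twist":[0,0,-6]},{"hand":0.02,"xyz":[-0.003,0.04,0],"twist":[0,0,-6]},{"hand":0.02,"xyz":[-0.003,0.04,0],"twist":[0,0,-6]},{"hand":0.02,"xyz":[-0.003,0.04,0],"twist":[0,0,-6]},{"hand":0.02,"xyz":[-0.003,0.04,0],"twist":[0,0,-6]},{"hand":0.02,"xyz":[-0.003,0.04,0],"twist":[0,0,-6]},{"hand":0.02,"xyz":[-0.003,0.04,0],"twist":[0,0,0]}]}}

```text
t: 18.15
position: [0.5174, -0.0402, 0.1953]
tcp_rot: [[-0.046, -0.0, 0.999], [-0.999, 0.0, -0.046], [-0.0, -1.0, -0.0]]
ft_force: [0.9, 0.3, -2.0]
grip_width: 0.271
```

>>> {"method": "apply_moves", "body": {"series": [{"hand":0.02,"xyz":[-0.002,0.04,0],"twist":[0,0,0]},{"hand":0.02,"xyz":[-0.002,0.04,0],"twist":[0,0,0]},{"hand":0.02,"xyz":[-0.002,0.04,0],"twist":[0,0,0]},{"hand":0.02,"xyz":[-0.002,0.04,0],"twist":[0,0,0]},{"hand":0.02,"xyz":[-0.002,0.04,0],"twist":[0,0,0]},{"hand":0.02,"xyz":[-0.001,0.04,0],"twist":[0,0,0]},{"hand":0.02,"xyz":[0,0.04,0],"twist":[0,0,0]},{"hand":0.02,"xyz":[0,0.04,0],"twist":[0,0,0]},{"hand":0.02,"xyz":[0,0.02,0],"twist":[0,0,0]},{"hand":0.02,"xyz":[0,0,0],"twist":[0,0,0]},{"hand":0.02,"xyz":[0,0,0],"twist":[0,0,0]}]}}

```text
t: 19.25
position: [0.5065, 0.2979, 0.195]
tcp_rot: [[-0.041, -0.001, 0.999], [-0.999, -0.001, -0.041], [0.001, -1.0, -0.001]]
ft_force: [-0.0, -0.1, -1.2]
grip_width: 0.273
```

>>> {"method": "apply_moves", "body": {"series": [{"hand":0.02,"xyz":[0,0.0175,-0.03],"twist":[0,0,0]},{"hand":0.02,"xyz":[0,0,-0.035],"twist":[0,0,0]},{"hand":0.02,"xyz":[0,0,-0.02],"twist":[0,0,0]},{"hand":0.02,"xyz":[0,0,0],"twist":[0,0,0]},{"hand":0.02,"xyz":[0,0,0],"twist":[0,0,0]}]}}

```text
t: 19.75
position: [0.5073, 0.3147, 0.1107]
tcp_rot: [[-0.044, -0.0, 0.999], [-0.999, -0.0, -0.044], [0.0, -1.0, -0.0]]
ft_force: [0.4, 1.0, -1.0]
grip_width: 0.272
```

```bash
python3 - <<'E'
from cell import *
from h import *
import pickle
d={n:read_camera(n) for n in('wrist','top','scene')}
pickle.dump(d,open('c2.pkl','wb'))
g=lambda n:cv2.cvtColor(d[n]['image'],cv2.COLOR_RGB2BGR)
o=np.zeros((600,800,3),np.uint8)
o[:300,:480]=cv2.resize(g('wrist'),(480,300),interpolation=cv2.INTER_AREA)
s=g('scene');o[300:,:480]=cv2.resize(s[100:225,275:475],(480,300),interpolation=cv2.INTER_CUBIC)
o[300:,480:]=cv2.resize(g('top')[150:244,210:310],(320,300),interpolation=cv2.INTER_CUBIC)
cv2.imwrite('pics/p1.png',o);print(get_state()['position'])
E
```

```text
[0.50813951 0.31576704 0.11209196]
```

View pics/p1.png

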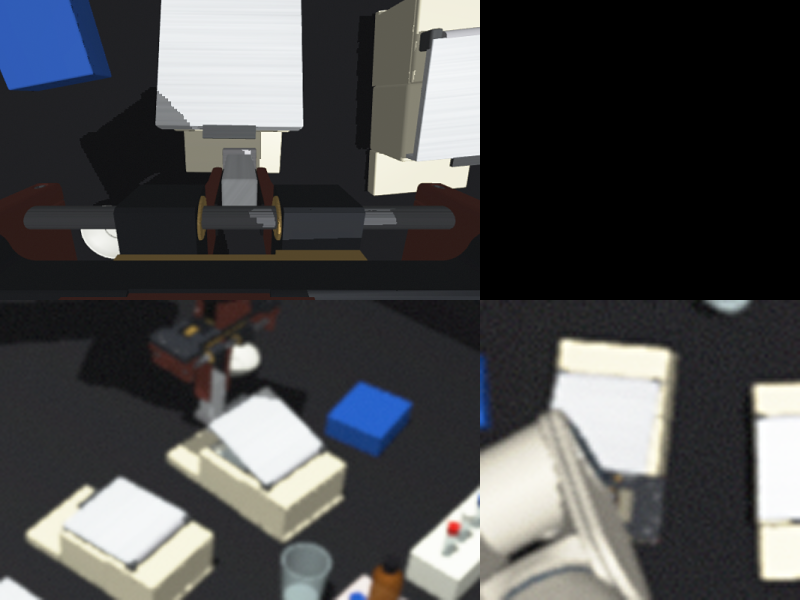

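The marker hangs upright over A's ledge, with the lid raised behind it. In the wrist view the ledge front corners are near (247,229) and (375,228).

```bash
python3 - <<'E'
from h import *
import pickle
c=pickle.load(open('c2.pkl','rb'))['wrist']
g=cv2.cvtColor(c['image'],cv2.COLOR_RGB2GRAY)
print(g[222:236,265].tolist(),g[222:236,362].tolist(),g[215,236:256].tolist(),g[215,366:386].tolist())
a,b=onz(c,247,229,.015),onz(c,375,228,.015);print(a.round(4),b.round(4),(a-b)[:2])
m=(a+b)/2;x=np.array([(a-b)[1],-(a-b)[0]]);x/=np.linalg.norm(x);print('ledge mid',m[:2]+.03*x)
E
```

```text
[131, 130, 131, 131, 131, 132, 133, 69, 22, 15, 17, 18, 18, 20] [241, 241, 241, 241, 241, 241, 243, 247, 142, 43, 29, 32, 31, 31] [19, 18, 18, 18, 17, 18, 17, 17, 17, 17, 9, 117, 132, 131, 131, 129, 130, 131, 131, 130] [242, 242, 242, 242, 242, 245, 244, 134, 25, 30, 32, 33, 33, 33, 32, 33, 33, 32, 33, 31]
[0.4828 0.3842 0.015 ] [0.4783 0.2623 0.015 ] [0.00443095 0.12190103]
ledge mid [0.51052906 0.32212645]
```

>>> {"method": "apply_moves", "body": {"series": [{"hand":0.02,"xyz":[0.001,0.005,-0.02],"twist":[0,0,0]},{"hand":0.02,"xyz":[0,0,-0.015],"twist":[0,0,0]},{"hand":0.02,"xyz":[0,0,-0.01],"twist":[0,0,0]},{"hand":0.02,"xyz":[0,0,-0.003],"twist":[0,0,0]},{"hand":0.02,"xyz":[0,0,0],"twist":[0,0,0]},{"hand":0.02,"xyz":[0,0,0],"twist":[0,0,0]}]}}

```text
t: 20.5
position: [0.5084, 0.3209, 0.0629]
tcp_rot: [[-0.042, 0.0, 0.999], [-0.999, 0.0, -0.042], [-0.0, -1.0, 0.0]]
ft_force: [0.1, -0.3, -0.3]
grip_width: 0.274
```

>>> {"method": "apply_moves", "body": {"series": [{"hand":0.02,"xyz":[0,0,-0.002],"twist":[0,0,0]},{"hand":0.02,"xyz":[0,0,-0.002],"twist":[0,0,0]},{"hand":0.02,"xyz":[0,0,-0.001],"twist":[0,0,0]},{"hand":0.02,"xyz":[0,0,0],"twist":[0,0,0]}]}}

```text
t: 20.9
position: [0.508, 0.3207, 0.0574]
tcp_rot: [[-0.042, -0.0, 0.999], [-0.999, -0.0, -0.042], [0.0, -1.0, -0.0]]
ft_force: [-0.8, -1.1, -1.5]
grip_width: 0.28
```

>>> {"method": "apply_moves", "body": {"series": [{"hand":0.02,"xyz":[0,0,-0.0007],"twist":[0,0,0]},{"hand":0.02,"xyz":[0,0,0],"twist":[0,0,0]}]}}

```text
t: 21.1
position: [0.508, 0.3207, 0.0567]
tcp_rot: [[-0.042, -0.0, 0.999], [-0.999, -0.0, -0.042], [0.0, -1.0, -0.0]]
ft_force: [0.4, 0.8, -2.1]
grip_width: 0.279
```

>>> {"method": "apply_moves", "body": {"series": [{"hand":0.02,"xyz":[0,0,-0.0007],"twist":[0,0,0]},{"hand":0.02,"xyz":[0,0,0],"twist":[0,0,0]}]}}

```text
t: 21.3
position: [0.5082, 0.3208, 0.0564]
tcp_rot: [[-0.042, 0.0, 0.999], [-0.999, 0.0, -0.042], [-0.0, -1.0, 0.0]]
ft_force: [-1.0, -0.4, 2.6]
grip_width: 0.274
```

Contact came at the expected height. I'll release and rise.

>>> {"method": "apply_moves", "body": {"series": [{"hand":0.027,"xyz":[0,0,0],"twist":[0,0,0]},{"hand":0.035,"xyz":[0,0,0],"twist":[0,0,0]},{"hand":0.05,"xyz":[0,0,0],"twist":[0,0,0]},{"hand":0.05,"xyz":[0,0,0],"twist":[0,0,0]},{"hand":0.05,"xyz":[0,0,0],"twist":[0,0,0]},{"hand":0.05,"xyz":[0,0,0.01],"twist":[0,0,0]},{"hand":0.05,"xyz":[0,0,0.03],"twist":[0,0,0]},{"hand":0.05,"xyz":[0,0,0.045],"twist":[0,0,0]},{"hand":0.05,"xyz":[0,0,0.045],"twist":[0,0,0]},{"hand":0.05,"xyz":[-0.03,0,0.03],"twist":[0,0,0]},{"hand":0.05,"xyz":[-0.045,0,0],"twist":[0,0,0]},{"hand":0.05,"xyz":[-0.045,0,0],"twist":[0,0,0]}]}}

```text
t: 22.5
position: [0.3876, 0.321, 0.218]
tcp_rot: [[-0.044, 0.003, 0.999], [-0.999, 0.002, -0.044], [-0.002, -1.0, 0.003]]
ft_force: [-1.2, 0.6, 0.3]
grip_width: 0.568
```

>>> {"method": "apply_moves", "body": {"series": [{"hand":0.05,"xyz":[0,-0.04,0.02],"twist":[0,0,0]},{"hand":0.05,"xyz":[0,-0.04,0.02],"twist":[0,0,0]},{"hand":0.05,"xyz":[0,-0.045,0],"twist":[0,0,0]},{"hand":0.05,"xyz":[0,-0.045,0],"twist":[0,0,0]},{"hand":0.05,"xyz":[0,0,0],"twist":[0,0,0]}]}}

```text
t: 23.0
position: [0.3873, 0.147, 0.2568]
tcp_rot: [[-0.047, 0.001, 0.999], [-0.999, -0.001, -0.047], [0.001, -1.0, 0.001]]
ft_force: [0.3, -0.3, -0.1]
grip_width: 0.567
```

```bash
python3 - <<'E'
from cell import *
from h import *
import pickle
d={n:read_camera(n) for n in('wrist','top','scene')}
pickle.dump(d,open('c3.pkl','wb'))
g=lambda n:cv2.cvtColor(d[n]['image'],cv2.COLOR_RGB2BGR)
o=np.zeros((600,800,3),np.uint8)
o[:250,:400]=cv2.resize(g('wrist'),(400,250),interpolation=cv2.INTER_AREA)
o[:250,400:]=cv2.resize(g('top')[140:265,200:400],(400,250),interpolation=cv2.INTER_CUBIC)
o[250:]=cv2.resize(g('scene')[115:290,200:600][:, :400],(800,350),interpolation=cv2.INTER_CUBIC)
cv2.imwrite('pics/f1.png',o);print(get_state()['position'],get_state()['ft_force'])
E
```

```text
[0.38841578 0.1509534  0.2567416 ] [1.27904893 0.23880551 0.35170311]
```

View pics/f1.png

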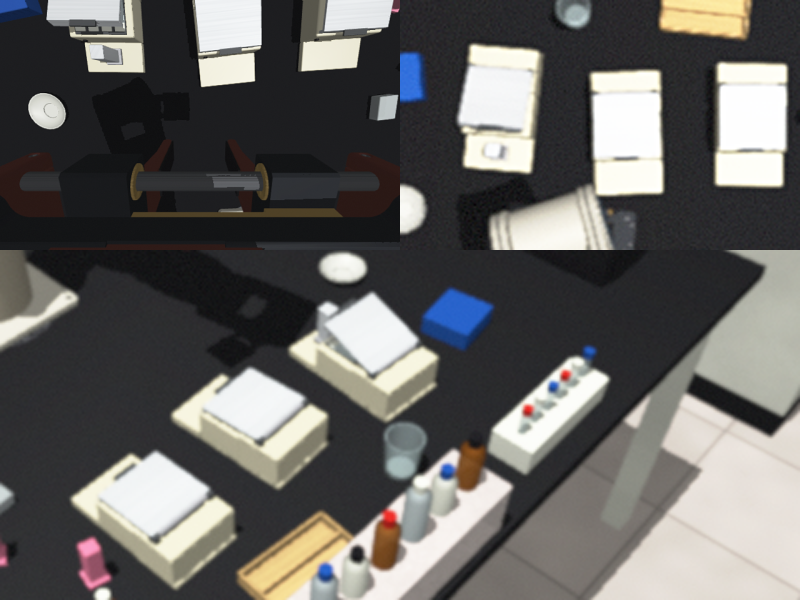

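The marker stands upright on A's ledge, A's lid is still part-open, and B and C look shut. I'll check the B and C lid heights numerically.

```bash
python3 - <<'E'
from h import *
import pickle
d=pickle.load(open('c3.pkl','rb'));U=pickle.load(open('u.pkl','rb'))
vis=[]
for n in'BC':
    h,x=U[n];y=np.array([-x[1],x[0]])
    for t in(0,.1):
        p=[np.r_[h+x*(-.11*np.cos(t)+.006*np.sin(t))+s*.056*y,.07+.11*np.sin(t)+.006*np.cos(t)] for s in(1,-1)]
        print(n,t,[np.round(proj(d['scene'],q),1) for q in p],[np.round(proj(d['wrist'],q),1) for q in p])
g=lambda n:cv2.cvtColor(d[n]['image'],cv2.COLOR_RGB2BGR)
a=cv2.resize(g('scene')[165:265,230:330],(400,400),interpolation=cv2.INTER_CUBIC)
b=cv2.resize(g('wrist')[40:140,290:440],(600,400))[:, :]
o=np.zeros((600,800,3),np.uint8);o[:400,:400]=a;o[:266,400:]=cv2.resize(b,(400,266));cv2.imwrite('pics/f2.png',o)
E
```

```text
B 0 [array([323.5, 172.8]), array([299.5, 192.4])] [array([323.4,  82.9]), array([423.7,  71.1])]
B 0.1 [array([323.7, 170.4]), array([299.6, 190. ])] [array([323.4,  80.2]), array([427.3,  68. ])]
C 0 [array([276.3, 214.7]), array([247.1, 236.9])] [array([524.6,  49.8]), array([628.6,  42.2])]
C 0.1 [array([276.3, 212.4]), array([246.9, 234.6])] [array([532. ,  45.9]), array([639.8,  38. ])]
```

View pics/f2.png

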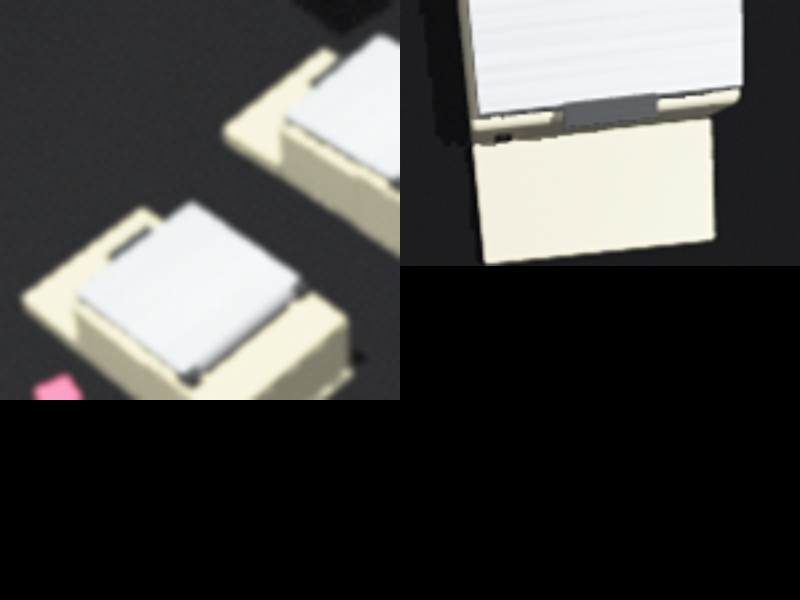

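B's and C's lid edges sit at or just below the predicted shut rows: scene rows 193.8 against 192.4 for B, and 238 against 236.9 for C. An angle of 0.1 rad would show about 2.4 px higher. Both are shut, so I'm handing in.

```bash
python3 -c "
from cell import *
print(close_job(),get_state()['t'])"
```

```text
the job is handed in; nothing more can be done
the job is handed in; nothing more can be done
```

The job is done and handed in after about 23 s of robot time. I called the dryers A, B and C from left to right in the top view.

- **Free lids:** B (middle) and C (nearest the marker group) swung down with about 1–3 N. Each was pressed to about 0.02 rad below level by the tool reading.
- **Binding lid:** A (leftmost) met a firm stop at about 0.33 rad. The vertical force read 10.8 N there, against 1–2 N on the way down. I lifted off at once and left it there.
- **Marker:** I gripped the grey post and set it on A's front ledge with about 4 N of contact. The final pictures show it upright with the gripper clear.
- **Bystanders:** The arm did not touch any of the other things on the bench, and in the final views they look unmoved.

**Last checks:** The lid edges of B and C lie at or within 2 px of where shut lids should appear. That camera check is only good to about 0.04 rad. The force showed no clear rise at B's seal, so shut rests on the tool height and the images. The first and second estimates of A's ledge differed by about 7 mm. I used the closer wrist view, and both fall well inside the ledge.

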